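# Close the sediment sample jars with their lids

### The job

Close the four open sediment jars on the bench so that no airborne fibres get in: the four loose black lids lie about among the other things, and each goes squarely down over the neck of the one jar it fits, smallest lid to smallest jar and so on up to the largest. They are slip-on lids, so just set them fully home without turning. Keep the jars upright on the bench and leave the spectacles and the little clear well dish where they are.

Things in the scene. Friction and masses are not known exactly. Their poses are not given: they have to be found in the camera images.
- lid_35_center (a point): The smallest of four loose lids: black plastic slip-on jar lid with ribbed edge, 35 mm across, 18 mm high, 10 g, lying on the bench top side up. The point is its centre, half-way up; z is its axis, up. Skirt 2 mm and top 2.5 mm thick (inside 31 mm across, 15.5 mm deep). No thread: it drops over the neck and rests on the lip.
- lid_45_center (a point): The second smallest of four loose lids: black plastic slip-on jar lid with ribbed edge, 45 mm across, 18 mm high, 15 g, lying on the bench top side up. The point is its centre, half-way up; z is its axis, up. Skirt 2 mm and top 2.5 mm thick (inside 41 mm across, 15.5 mm deep). No thread: it drops over the neck and rests on the lip.
- lid_55_center (a point): The second largest of four loose lids: black plastic slip-on jar lid with ribbed edge, 55 mm across, 18 mm high, 20 g, lying on the bench top side up. The point is its centre, half-way up; z is its axis, up. Skirt 2 mm and top 2.5 mm thick (inside 51 mm across, 15.5 mm deep). No thread: it drops over the neck and rests on the lip.
- lid_65_center (a point): The largest of four loose lids: black plastic slip-on jar lid with ribbed edge, 65 mm across, 18 mm high, 25 g, lying on the bench top side up. The point is its centre, half-way up; z is its axis, up. Skirt 2 mm and top 2.5 mm thick (inside 61 mm across, 15.5 mm deep). No thread: it drops over the neck and rests on the lip.
- jar_35_mouth (a point): The smallest of four open jars: clear plastic with brown sediment and a paper band, loose, 46 mm high; body 40 mm across up to a shoulder 29.5 mm up, then a neck 28 mm across, its top 8 mm tapering to 23 mm at the lip. The point is the centre of the mouth, level with the lip; z is the axis, up. Takes the 35 mm lid, whose centre then lies 6.5 mm below this point.
- jar_45_mouth (a point): The second smallest of four open jars: clear plastic with brown sediment and a paper band, loose, 52 mm high; body 50 mm across up to a shoulder 35.5 mm up, then a neck 38 mm across, its top 8 mm tapering to 33 mm at the lip. The point is the centre of the mouth, level with the lip; z is the axis, up. Takes the 45 mm lid, whose centre then lies 6.5 mm below this point.
- jar_55_mouth (a point): The second largest of four open jars: clear plastic with brown sediment and a paper band, loose, 58 mm high; body 60 mm across up to a shoulder 41.5 mm up, then a neck 48 mm across, its top 8 mm tapering to 43 mm at the lip. The point is the centre of the mouth, level with the lip; z is the axis, up. Takes the 55 mm lid, whose centre then lies 6.5 mm below this point.
- jar_65_mouth (a point): The largest of four open jars: clear plastic with brown sediment and a paper band, loose, 62 mm high; body 70 mm across up to a shoulder 45.5 mm up, then a neck 58 mm across, its top 8 mm tapering to 53 mm at the lip. The point is the centre of the mouth, level with the lip; z is the axis, up. Takes the 65 mm lid, whose centre then lies 6.5 mm below this point.
- spectacles_bridge (a point): A pair of brass-wire spectacles lying open on the bench, not to be disturbed: 135 mm wide, 140 mm long, 44 mm high, very light. The point is the middle of the nose bridge, 30 mm above the bench; x runs from the lenses along the arms, y along the width.
- well_dish_center (a point): A small clear dish of twelve wells, 54 x 40 x 14 mm, not to be disturbed. The point is its centre, half-way up; x along its length. (Unlisted: a petri dish, beaker, pipette and forceps, and at one side a grey tray of jars already closed. All else stays 25 mm clear of lids and open jars; nothing among them is over 65 mm tall.)

How it is judged:
At the end, for the whole second after the job is handed in: Each of the four lids sits level (within about 6 degrees) and fully down on the jar of its own size, its centre within 5 mm of the mouth's axis sideways and within 3 mm of the seated height, at rest; all four jars stand upright on the bench (horizontal distance between lid_35_center and jar_35_mouth below 0.005 m and z of lid_35_center in the frame of jar_35_mouth between -0.0095 and -0.0035 m and angle between each of lid_35_center, jar_35_mouth, lid_45_center, jar_45_mouth, lid_55_center, jar_55_mouth, lid_65_center, jar_65_mouth's own z axis and vertical below 0.1 rad and height (world z) of jar_35_mouth below 0.051 m and linear speed of each of lid_35, lid_45, lid_55, lid_65 below 0.02 m/s and horizontal distance between lid_45_center and jar_45_mouth below 0.005 m and z of lid_45_center in the frame of jar_45_mouth between -0.0095 and -0.0035 m and height (world z) of jar_45_mouth below 0.057 m and horizontal distance between lid_55_center and jar_55_mouth below 0.005 m and z of lid_55_center in the frame of jar_55_mouth between -0.0095 and -0.0035 m and height (world z) of jar_55_mouth below 0.063 m and horizontal distance between lid_65_center and jar_65_mouth below 0.005 m and z of lid_65_center in the frame of jar_65_mouth between -0.0095 and -0.0035 m and height (world z) of jar_65_mouth below 0.067 m); the robot touches nothing.
It fails at once if a jar is tipped by more than about 20 degrees (angle between any of jar_35_mouth, jar_45_mouth, jar_55_mouth, jar_65_mouth's own z axis and vertical above 0.35 rad).
It fails at once if the spectacles are shifted by more than 20 mm (distance of spectacles_bridge from where it was at the start of the episode above 0.02 m).
It fails at once if the well dish is shifted by more than 20 mm (distance of well_dish_center from where it was at the start of the episode above 0.02 m).
It also fails if it takes over 96 s, if anything falls off the work surface, if the arm or the gripper's body presses on something with over 40 N, if the wrist force passes 120 N, or if a joint passes its speed limit or range.

### The arm

A 7-joint arm with a two-finger parallel gripper is mounted at the origin on the work surface. World frame = base frame: x ahead of the robot, y to its left, z up, the work surface at z = 0. Lengths are in m, angles in rad, forces in N, time in s.
With the tool pointing down it reaches from about 0.35 to 0.9 m from the base axis. Payload 19.9 kg.
Tool frame: the origin (TCP) lies midway between the tips of the shut fingers; the grasp point (between the pads) lies r.tcp_to_grasp behind it (r.tcp_to_grasp is the distance from the TCP to the grasp point, in m); z points along the fingers, y is the line along which they close (so a half turn about z gives the same grasp; the last joint's range is limited). The gripper opens to 85 mm and grips with 20 to 120 N. Pads are 22 mm wide; open, the fingers measure 114 mm over their backs; the gripper's body (76 mm by 85 mm) begins 54 mm behind the grasp point. The pads swing forward as they close: fully open they stand 13 mm farther back than shut.
Start: joints at [1.294, 0.417, -0.01, 1.614, 0.005, 1.111, -0.053], TCP at [0.145, -0.608, 0.231] pointing down, gripper open.
Joint ranges: [-2.81, 2.81], [-0.39, 2.02], [-1.27, 1.25], [0.06, 2.57], [-1.19, 4.33], [0.19, 2], [-2.82, 2.82]. Speed limits (rad/s): [1.89, 1.89, 2.39, 2.39, 3.01, 3.01, 3.01].

### API

Orientations are given as a rotation vector (axis times angle).
In Python, from rig import r gives the robot as it stands. Calls block until the motion is done:
- r.reach(position, orientation): joint-space move of the TCP to a pose.
- r.line_to(position, ori=None, velocity=0.15, max_force=None): straight line of the TCP; ori=None keeps the orientation; velocity is the mean speed in m/s. With max_force (N) it stops when the force on the tool has changed by that much, and returns True; else False.
- r.goto_joints(angles): joint-space move.
- r.move_gripper(opening): finger opening in m; the grip force is fixed at half the most; returns when the fingers have stopped.
- r.wait(seconds).
- r.inverse_kinematics(position, orientation): joint angles nearest the present ones, or None.
- r.sense(): the state.
- r.snapshot(name): name is "scene" or "side" or "wrist"; returns the picture (384x512x3 uint8, red, green, blue); there is no depth.
- r.get_calibration(name): a dict with "vfov" (degrees; the focal length in pixels is half the picture's height over the tangent of half this angle, whatever the lens; pixels are square), "cx", "cy" (the principal point, pixels), "extrinsics" (4x4, takes a point from world to camera coordinates). Camera axes: x right, y down, z forward; pixel columns grow to the right and rows downward; lengths in m; the calibration is good to about 2 mm. A picture is of the moment at which its call begins: read the wrist's pose just before it. get_calibration takes no time and is no camera call; for the wrist camera it gives the pose at the moment of the call.
A pose or a line that the arm cannot do raises r.IKError and nothing moves.
- r.hand_in(): hands the job in; it is judged then, once.
Trained networks look in the newest picture that a camera, given by its name, has taken for a name from the list of things; names that differ only in an ending like _2 or _b are one class to them, and where a whole thing is asked for, a point or a joint stands for the part that bears it (a point fixed in the world has none). Each returns a list of dicts, best first, with "confidence" (0 to 1); they miss things now and then, are a little off and sometimes report something else, mostly with a low value. They report only what shows in the picture. A call takes as long as a camera call.
- r.trace(name, camera): "region" (384x512 bool, what is visible of it) and "box" ([left, top, right, bottom] in pixels, round what is visible of it).
- r.tip_of(name, camera): "uv" ([column, row] in pixels: a listed point, or the origin of a listed thing).
The state is a dict: "time": time; "joints": joint angles; "qd": joint speeds; "effort": joint torques, N m; "tcp_pos": TCP position; "tool_rot": TCP orientation; "ft_force": force on the tool from outside, world axes, zero at the start; "moment": the same for the moment, N m; "gripper_width": finger opening in m; "grip_force": force on a finger pad.
Only numpy, scipy, OpenCV 4.12 (cv2) and the standard library are available. Lean on these libraries where they do the work, as an engineer would, in place of code of your own. Each camera call takes 0.05 s, during which the arm holds its last target. There are 200 camera calls.

## Working session

There is one attempt and no reset: what is moved stays moved. The work goes in short steps, each a Python script; the robot and the scene stay as the last script left them, time stands still between calls to the robot, and variables do not carry over. Pictures are saved under pics/ and viewed, at most 14 in all, crops included, and the job is handed in when it is done.

```bash
mkdir -p pics; ls; cat > h.py <<'E'
import numpy as np, cv2
from rig import r
NAMES=[a+b for a,b in [('lid_','35_center'),('lid_','45_center'),('lid_','55_center'),('lid_','65_center'),('jar_','35_mouth'),('jar_','45_mouth'),('jar_','55_mouth'),('jar_','65_mouth'),('spectacles_','bridge'),('well_dish_','center')]]
Z=dict(zip(NAMES,[.009]*4+[.046,.052,.058,.062,.030,.007]))
def back(cal,uv,z):
    E=np.array(cal['extrinsics']); R,t=E[:3,:3],E[:3,3]
    f=192/np.tan(np.radians(cal['vfov'])/2)
    d=R.T@np.array([(uv[0]-cal['cx'])/f,(uv[1]-cal['cy'])/f,1]); c=-R.T@t
    return c+d*(z-c[2])/d[2]
def proj(cal,p):
    E=np.array(cal['extrinsics']); f=192/np.tan(np.radians(cal['vfov'])/2)
    q=E[:3,:3]@np.asarray(p)+E[:3,3]
    return np.array([cal['cx']+f*q[0]/q[2],cal['cy']+f*q[1]/q[2]])
def save(im,n): cv2.imwrite(f'pics/{n}.png',im[:,:,::-1])
E
python3 - <<'E'
from h import *
ims=[]
for c in('scene','side'):
    cal=r.get_calibration(c); im=r.snapshot(c); save(im,c+'0')
    E=np.array(cal['extrinsics']); print(c,cal['vfov'],(-E[:3,:3].T@E[:3,3]).round(3))
    for n in NAMES:
        for d in r.tip_of(n,c)[:3]: print(n,round(d['confidence'],2),np.round(d['uv'],1),back(cal,d['uv'],Z[n]).round(4))
s=r.sense();print(s['time'],s['tcp_pos'],s['tool_rot'],r.tcp_to_grasp,s['gripper_width'])
E
cd pics; python3 -c "
import cv2;a=cv2.imread('scene0.png');b=cv2.imread('side0.png')
cv2.imwrite('both0.png',cv2.resize(cv2.vconcat([a,b]),(450*1,600)) if 0 else cv2.resize(a,(800,600)))"
```

```text
pics
scene 57.36393624327831 [1.27  0.101 0.725]
lid_35_center 0.65 [184.7 159.2] [ 0.3797 -0.2933  0.009 ]
lid_45_center 0.75 [379.1 231.1] [0.5849 0.3271 0.009 ]
lid_55_center 0.58 [147.9 192.8] [ 0.5609 -0.3472  0.009 ]
lid_65_center 0.65 [356.2 185.2] [0.4033 0.2714 0.009 ]
jar_35_mouth 0.55 [294.7 183. ] [0.4734 0.0834 0.046 ]
jar_45_mouth 0.84 [211.4 215.2] [ 0.6538 -0.1207  0.052 ]
jar_55_mouth 0.69 [296.3 225.6] [0.6532 0.104  0.058 ]
jar_65_mouth 0.98 [239.3 165.5] [ 0.4434 -0.0907  0.062 ]
spectacles_bridge 0.9 [265.7 274.7] [0.7955 0.0484 0.03  ]
well_dish_center 0.7 [337.5 216.7] [0.5498 0.2157 0.007 ]
well_dish_center 0.63 [357. 184.] [0.3945 0.2746 0.007 ]
well_dish_center 0.34 [187.1 161. ] [ 0.3851 -0.2833  0.007 ]
side 55.54349855191395 [ 0.498 -0.623  0.639]
lid_35_center 0.92 [164.7 340.3] [ 0.3908 -0.2872  0.009 ]
lid_35_center 0.42 [324.4 185.2] [0.8035 0.0756 0.009 ]
lid_45_center 0.68 [227.7 142.3] [0.5727 0.3227 0.009 ]
lid_45_center 0.61 [165.5 340.2] [ 0.3922 -0.2872  0.009 ]
lid_55_center 0.78 [261.2 360.6] [ 0.5543 -0.3511  0.009 ]
lid_65_center 0.69 [167.5 159.2] [0.39   0.2652 0.009 ]
jar_35_mouth 0.58 [200.1 188.4] [0.4777 0.0751 0.046 ]
jar_35_mouth 0.27 [322.9 186.6] [0.7802 0.03   0.046 ]
jar_45_mouth 0.67 [291.2 239.8] [ 0.6586 -0.1315  0.052 ]
jar_55_mouth 0.61 [266.6 167.2] [0.6538 0.1164 0.058 ]
jar_65_mouth 0.71 [192.4 229.9] [ 0.4544 -0.0772  0.062 ]
spectacles_bridge 0.67 [324.6 185.9] [0.7929 0.0495 0.03  ]
well_dish_center 0.78 [221.1 166. ] [0.5408 0.2088 0.007 ]
1.1 [ 0.14541881 -0.60782606  0.23125878] [-3.11988235e+00 -3.67986676e-01  6.02142287e-05] 0.0187 0.08506677356705657
```

View pics/both0.png

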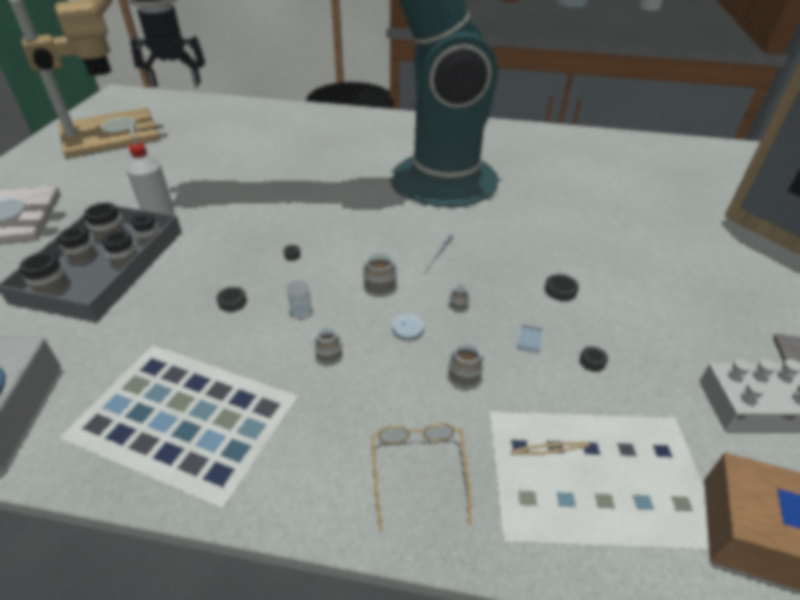

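View pics/side0.png

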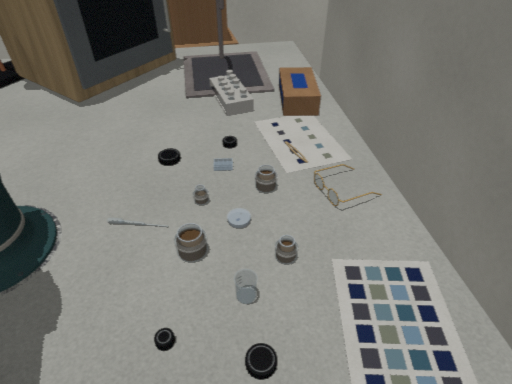

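The picture shows four loose lids, at (292,252), (231,299), (561,287) and (594,358), and four jars, at (380,270), (459,297), (328,346) and (465,364). The detectors agree with this to about 1 cm, so I'll set off and look from close by.

```bash
cat >> h.py <<'E'
from scipy.spatial.transform import Rotation as Ro
G={'lid_35_center':(.385,-.290),'lid_45_center':(.579,.325),'lid_55_center':(.557,-.349),'lid_65_center':(.397,.268),
'jar_35_mouth':(.4755,.079),'jar_45_mouth':(.656,-.126),'jar_55_mouth':(.6535,.110),'jar_65_mouth':(.449,-.084)}
def ori(p):  # tool down, y radially outward
    a=np.arctan2(p[1],p[0]); y=np.array([np.cos(a),np.sin(a),0]); z=np.array([0,0,-1.])
    return Ro.from_matrix(np.c_[np.cross(y,z),y,z]).as_rotvec()
def look(n,pic=None,minc=.4,near=.05,guess=None):
    g=np.array(guess if guess is not None else G[n])
    cal=r.get_calibration('wrist'); im=r.snapshot('wrist')
    if pic: save(im,pic)
    out=[]
    for d in r.tip_of(n,'wrist'):
        p=back(cal,d['uv'],Z[n]); out.append((round(d['confidence'],2),np.round(d['uv'],1),p.round(4)))
    tr=r.trace(n,'wrist')
    for d in tr[:2]: out.append(('box',round(d['confidence'],2),np.round(d['box'],0)))
    return out
E
python3 - <<'E'
from h import *
n='lid_35_center'; p=np.array(G[n])
cal=r.get_calibration('wrist');E=np.array(cal['extrinsics']);s=r.sense()
T=Ro.from_rotvec(s['tool_rot']).as_matrix()
c=-E[:3,:3].T@E[:3,3]; print(cal['vfov'],'cam in tool',T.T@(c-s['tcp_pos']),'fwd',T.T@E[2,:3])
r.reach([*p,.16],ori(p)); print(r.sense()['time'])
for o in look(n,'w1'): print(o)
s=r.sense();print(s['time'],s['tcp_pos'],s['ft_force'],s['joints'])
E
```

```text
69.90956450503428 cam in tool [ 0.06941555 -0.00049025 -0.14236242] fwd [-2.72748956e-01 -7.14021646e-04  9.62084974e-01]
2.6
(0.9, array([254. , 169.3]), array([ 0.3936, -0.2841,  0.009 ]))
('box', 0.95, array([237., 154., 269., 190.]))
2.75 [ 0.38468504 -0.29090774  0.16004468] [ 0.76237655 -0.26071061 -0.72210646] [ 0.88136612  0.27076007 -0.34124161  2.0201901   0.11764163  0.86884301
 -0.17196732]
```

View pics/w1.png

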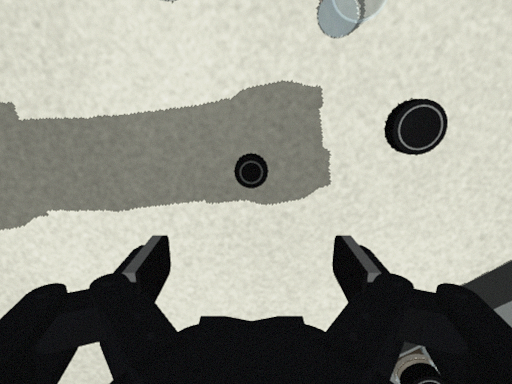

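The lid sits at (251,171), as expected. I'll add a model-box fit to refine positions, then grasp this lid and hover over its jar.

```bash
cat >> h.py <<'E'
from scipy.optimize import least_squares
def outline(n,xy):
    D=int(n[4:6])/1000; a=np.linspace(0,2*np.pi,40)
    H=Z[n]
    prof=[(0,D/2),(.018,D/2)] if n[0]=='l' else [(0,D/2+.0025),(H-.0165,D/2+.0025),(H-.008,D/2-.0035),(H,D/2-.006)]
    return np.concatenate([np.c_[xy[0]+q*np.cos(a),xy[1]+q*np.sin(a),np.full(40,z)] for z,q in prof])
def measure(n,guess,pic=None):
    """returns xy from box fit, xy from the point detector, box residual px"""
    cal=r.get_calibration('wrist'); im=r.snapshot('wrist')
    if pic: save(im,pic)
    pick=lambda L,f: min((d for d in L if d['confidence']>.25),key=lambda d:np.linalg.norm(f(d)-guess),default=None)
    t=pick(r.tip_of(n,'wrist'),lambda d:back(cal,d['uv'],Z[n])[:2])
    b=pick(r.trace(n,'wrist'),lambda d:back(cal,[(d['box'][0]+d['box'][2])/2,(d['box'][1]+d['box'][3])/2],Z[n]/2)[:2])
    tip=back(cal,t['uv'],Z[n])[:2] if t else None; fit=None; res=None
    if b:
        def f(xy):
            P=np.array([proj(cal,q) for q in outline(n,xy)]); return np.r_[P.min(0),P.max(0)]-b['box']
        s=least_squares(f,guess,loss='soft_l1'); fit=s.x; res=f(s.x).round(1)
    print(n,'tip',None if tip is None else tip.round(4),'fit',None if fit is None else fit.round(4),'res',res,'t',round(r.sense()['time'],1))
    return fit,tip
OFF={35:.0009,45:.0021,55:.0039,65:.0062}
def choose(fit,tip):
    if fit is None: return tip
    if tip is None: return fit
    assert np.linalg.norm(fit-tip)<.012,'disagree'
    return .7*fit+.3*tip
def pick(k,pic=None,hover=True):
    n=f'lid_{k}_center'; p=np.array(G[n])
    if hover: r.move_gripper(min(.085,k/1000+.022)); r.reach([*p,.16],ori(p))
    p=choose(*measure(n,p,pic)); zg=.005-OFF[k] ; o=ori(p)
    r.reach([*p,.07],o); r.line_to([*p,zg],velocity=.1)
    r.move_gripper(0); s=r.sense(); print('grip',s['gripper_width'],s['grip_force'],s['tcp_pos'])
    r.line_to([*p,.17],velocity=.3)
    return zg
def tojar(k,pic=None):
    n=f'jar_{k}_mouth'; p=np.array(G[n]); r.reach([*p,.17],ori(p)); return measure(n,p,pic)
def place(k,p,zg):
    o=ori(p); zt=zg+Z[f'jar_{k}_mouth']-.0155
    r.reach([*p,zt+.03],o); r.line_to([*p,zt+.012],velocity=.1)
    hit=r.line_to([*p,zt-.001],velocity=.03,max_force=6); s=r.sense()
    print('hit',hit,'above seat',s['tcp_pos'][2]-zt,'f',s['ft_force'],'t',s['time'])
    return s['tcp_pos'][2]-zt
def release(k,p):
    r.move_gripper(min(.085,k/1000+.022)); r.line_to([*p,.17],velocity=.3)
E
python3 - <<'E'
from h import *
print(pick(35)); print(r.sense()['gripper_width']); tojar(35,'j35')
E
```

```text
lid_35_center tip [ 0.3921 -0.2828] fit [ 0.391  -0.2869] res [-1.   0.6  1.  -0.5] t 3.5
grip 0.033255785304438644 58.28936330974102 [ 0.39166842 -0.2859556   0.00500059]
0.0041
0.03293340164307756
jar_35_mouth tip [0.4769 0.0808] fit [0.4782 0.0805] res [-1.3 -2.   1.3  2.2] t 7.4
```

View pics/j35.png

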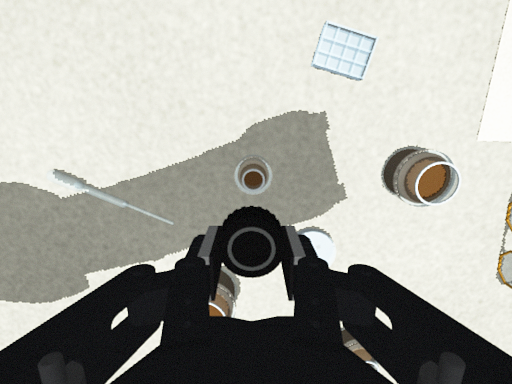

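The small lid is held at (251,243) and the jar is at (253,177). I'll place it, checking how centred the held lid is as I go.

```bash
python3 - <<'E'
from h import *
s=r.sense(); t=s['tcp_pos']; cal=r.get_calibration('wrist'); print('pred lid top',proj(cal,t+[0,0,.0139]))
p=.7*np.array([.4782,.0805])+.3*np.array([.4769,.0808])
d=place(35,p,.0041)
if d<.0025: release(35,p); r.reach([*(np.array(G['jar_35_mouth'])),.17],ori(p)); measure('lid_35_center',p,'d35')
E
```

```text
pred lid top [250.85294776 252.89393722]
hit True above seat 0.0009451507171257603 f [-2.30055314 -1.25302158 12.42907017] t 8.6333
lid_35_center tip [0.4819 0.0755] fit [0.4796 0.0737] res [ 1.5  2.8 -1.5 -4.7] t 10.0
```

```bash
cd pics; [ -f d35.png ] && python3 -c "
import cv2;a=cv2.imread('d35.png');cv2.imwrite('d35c.png',cv2.resize(a[80:320,130:450],(640,480)))"
```

```text
(no output)
```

View pics/d35c.png

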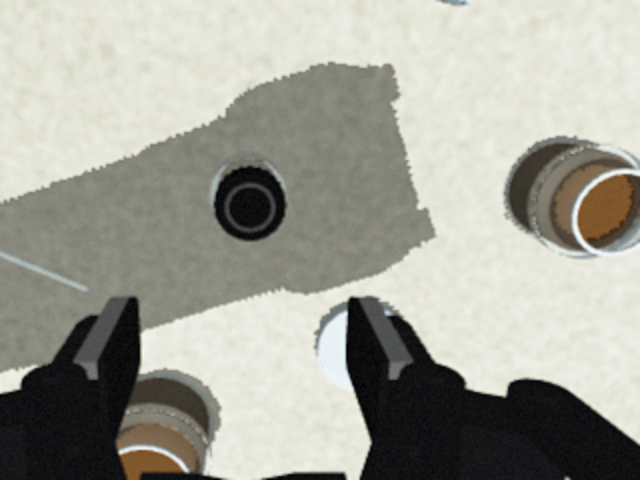

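The lid sits concentric on the small jar at (250,205). The other three go the same way, one pick-and-place cycle each, with a guard that stops if a lid doesn't seat.

```bash
cat > run.py <<'E'
import sys
from h import *
for k in map(int,sys.argv[1:]):
    zg=pick(k); w=r.sense()['gripper_width']; print('held',w)
    assert abs(w-k/1000)<.004
    p=choose(*tojar(k,f'j{k}'))
    d=place(k,p,zg)
    if not -.002<d<.0025: print('NOT SEATED',k,p,zg); break
    release(k,p); g=np.array(G[f'jar_{k}_mouth']); r.snapshot('wrist')
E
python3 run.py 65
```

```text
lid_65_center tip [0.3936 0.2825] fit [0.3961 0.2822] res [-0.2 -0.8  0.2  0.9] t 11.4
grip 0.06384783677739685 58.51076787337661 [3.95786826e-01 2.82453621e-01 6.71601629e-05]
held 0.06336905713568762
jar_65_mouth tip [ 0.4462 -0.0799] fit [ 0.4471 -0.0761] res [-0.4 -4.8  0.4 14.7] t 15.3
hit True above seat 0.001497874790095062 f [-4.06706561  0.14737135 16.25480627] t 16.4917
```

View pics/j65.png

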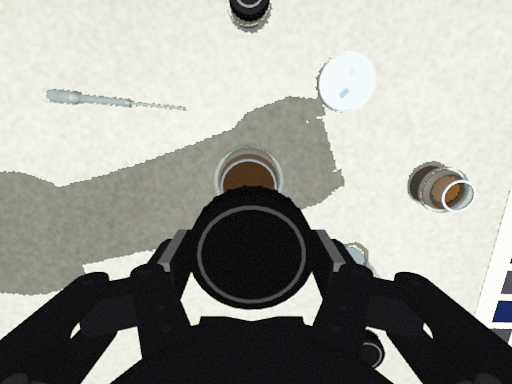

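The 65 lid went down to the seat, though the lid in the gripper partly hid its jar at (249,170). For the last two I'll stand the hover back a little so the jar stays in clear view.

```bash
cat >> h.py <<'E'
def tojar(k,pic=None):
    n=f'jar_{k}_mouth'; p=np.array(G[n]); o=ori(p); x=Ro.from_rotvec(o).as_matrix()[:2,0]
    r.reach([*(p-.04*x),.18],o); return measure(n,p,pic)
E
python3 run.py 55 45; python3 - <<'E'
from h import *
p=np.array([.54,-.0]); r.reach([.54,-.08,.36],ori(p)); save(r.snapshot('wrist'),'all'); print(r.sense()['time'])
save(r.snapshot('side'),'side1')
import cv2
a=cv2.imread('pics/side1.png')[120:280,150:340]; cv2.imwrite('pics/side1c.png',cv2.resize(a,None,fx=3.6,fy=3.6,interpolation=2))
E
```

```text
lid_55_center tip [ 0.554  -0.3511] fit [ 0.5552 -0.3521] res [ 2.7  0.4 -2.7 -0.5] t 19.0
grip 0.052987380569427575 62.07446646876633 [ 0.55516803 -0.35199736  0.0021745 ]
held 0.0531945524231282
jar_55_mouth tip [0.6511 0.1136] fit [0.6529 0.1127] res [-1.   1.8  1.  -2.8] t 23.1
hit True above seat 0.00932375031270627 f [-0.84140636 -1.82583096 -0.84672497] t 24.2083
NOT SEATED 55 [0.65234597 0.11295264] 0.0011000000000000003
25.675
```

View pics/all.png

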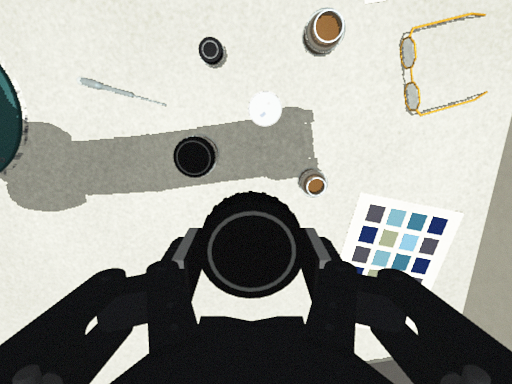

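View pics/side1c.png

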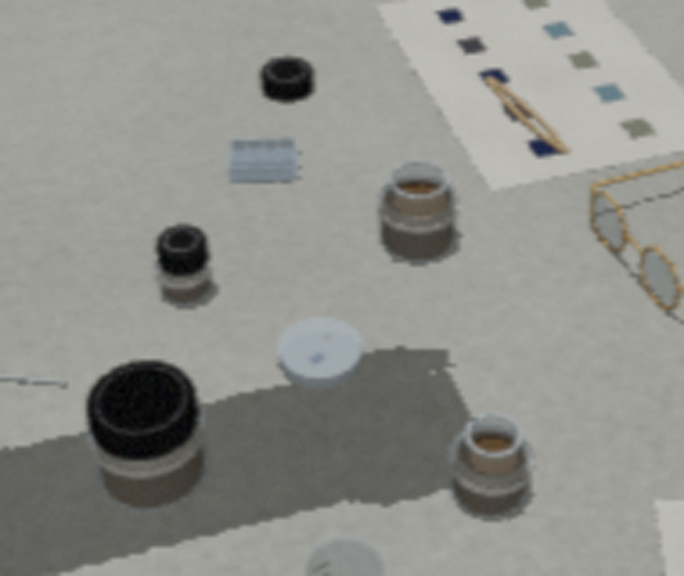

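The small and large jars are closed, with level lids at (182,250) and (143,410) in the crop. The 55 stop was a false force trigger (about 0 N contact) and the lid is still held. I'll settle before the guarded descent and try again.

```bash
sed -i "s/    hit=r.line_to/    r.wait(.4); hit=r.line_to/; s/velocity=.03,max_force=6/velocity=.03,max_force=8/" h.py
python3 - <<'E'
from h import *
k=55; fit,tip=tojar(k); p=choose(fit,tip); d=place(k,p,.0011)
if -.002<d<.0025: release(k,p)
else: print('NO',p)
E
```

```text
jar_55_mouth tip [0.6512 0.1159] fit [0.6509 0.1143] res [-1.1  0.2  1.1 -0.2] t 26.9
hit True above seat 0.009147518529646265 f [-0.01797982 -3.25972722  0.79232344] t 28.4167
NO [0.65097788 0.11478366]
```

```bash
python3 - <<'E'
from h import *
import cv2
s=r.sense(); t=s['tcp_pos']; cal=r.get_calibration('wrist'); print(t,s['ft_force'],'pred lid top',proj(cal,t+[0,0,.0169]))
a=r.snapshot('wrist')[130:350,120:390]; b=r.snapshot('side')[110:230,200:340]
a=cv2.resize(a,(450,367)); b=cv2.resize(b,(350,300)); b=cv2.copyMakeBorder(b,0,67,0,0,0)
save(np.hstack([a,b]),'c55')
E
```

```text
[0.65132871 0.11342984 0.05274752] [-0.01797982 -3.25972722  0.79232344] pred lid top [250.87261566 255.80920393]
```

View pics/c55.png

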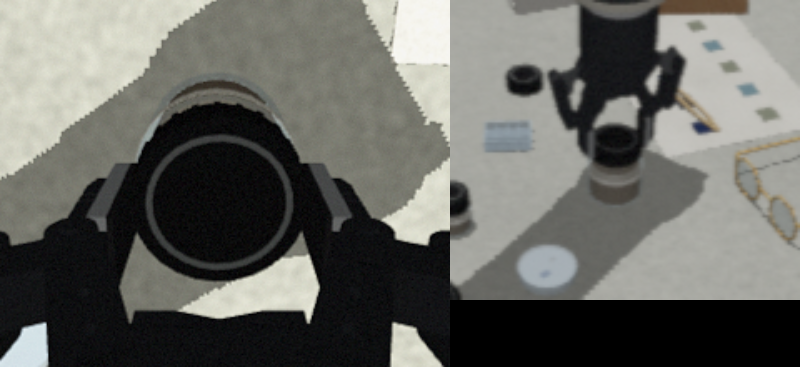

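The held lid sits about 2 mm toward +y in the grip (ring at (251,251), predicted (251,256)). The side force of -3 N in y agrees, so the skirt is rubbing the taper. I'll shift 2.5 mm in -y and retry.

```bash
python3 - <<'E'
from h import *
k=55; p=np.array([.6511,.1148-.0025]); zt=.0011+.058-.0155
s=r.sense(); t=s['tcp_pos']
r.line_to([*p,t[2]+.004],velocity=.03); r.wait(.3); print(r.sense()['ft_force'],r.sense()['tcp_pos'])
d=place(k,p,.0011)
if -.002<d<.0025: release(k,p)
else: print('NO',p,r.sense()['tcp_pos'])
E
```

```text
[-0.03990052  0.29692018  0.21252661] [0.65104545 0.11238019 0.0567747 ]
hit True above seat 0.0008123906413764065 f [-0.81730694 -2.1096444   9.02984493] t 30.4917
```

It seated. On to the 45 lid.

```bash
python3 - <<'E'
from h import *
k=45; zg=pick(k); print('held',r.sense()['gripper_width'])
p0=choose(*tojar(k,'j45'))
s=r.sense(); t=s['tcp_pos']; cal=r.get_calibration('wrist'); print('pred lid top',proj(cal,t+[0,0,.018-zg]))
x=Ro.from_rotvec(ori(p0)).as_matrix()[:2,0]
for e in (.0012,.0025,0.):
    p=p0-e*x; d=place(k,p,zg)
    if -.002<d<.0025: release(k,p); break
    c=r.sense()['tcp_pos']; print('retry',e,'x dir',x,c[:2]-p); r.line_to([*p,c[2]+.03],velocity=.08)
E
```

```text
lid_45_center tip [0.5741 0.3299] fit [0.5767 0.3289] res [ 1.5 -2.1 -1.5  2. ] t 32.7
grip 0.04316222832241213 60.37470328621566 [0.57623767 0.32940402 0.00394506]
held 0.042790727696072284
jar_45_mouth tip [ 0.6499 -0.1275] fit [ 0.6503 -0.1308] res [-2.1 -2.2  2.1  2.7] t 37.0
pred lid top [251.25834289 254.15711799]
hit True above seat 0.005525723629229193 f [ 0.48263245  0.44698661 -0.70403333] t 38.5917
retry 0.0012 x dir [0.19576111 0.98065161] [-0.00023731  0.00062517]
hit True above seat 0.008246383672066183 f [0.82386961 1.78736246 0.23583834] t 40.3583
retry 0.0025 x dir [0.19576111 0.98065161] [-3.01622953e-05  9.75338183e-04]
hit True above seat 0.0007239399908238534 f [-1.15591615 -1.2874172   8.04218892] t 42.2667
```

Seated. I'll verify all four jars from close by, one wrist view and one side view.

```bash
python3 - <<'E'
from h import *
import cv2
r.reach([.54,-.12,.36],ori([1,0])); a=r.snapshot('wrist'); r.reach([.35,-.4,.3],ori([.35,-.4])); 
b=r.snapshot('side')[120:280,150:350]; c=r.snapshot('scene')[140:270,180:330]
print(r.sense()['time'])
b=cv2.resize(b,(400,320),interpolation=2); c=cv2.resize(c,(369,320),interpolation=2)
save(cv2.resize(a,(768,576)),'fin1'); save(np.hstack([b,c]),'fin2')
E
```

```text
45.5333
```

View pics/fin1.png

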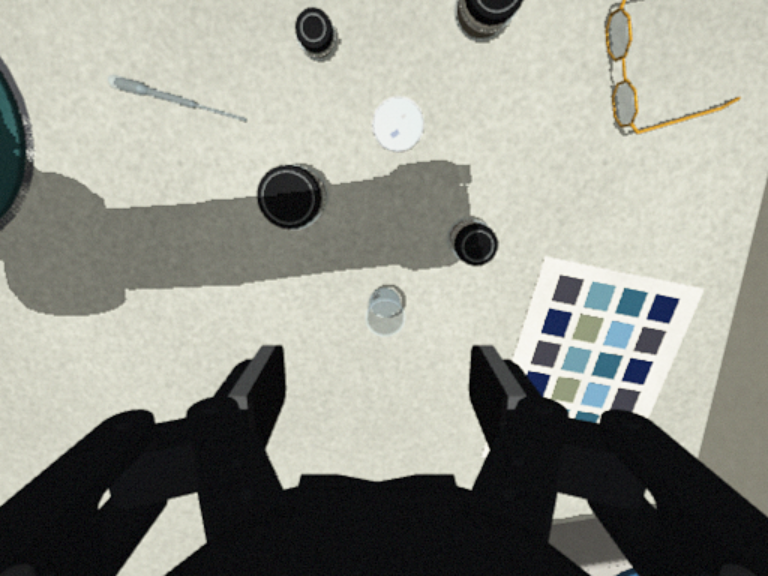

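View pics/fin2.png

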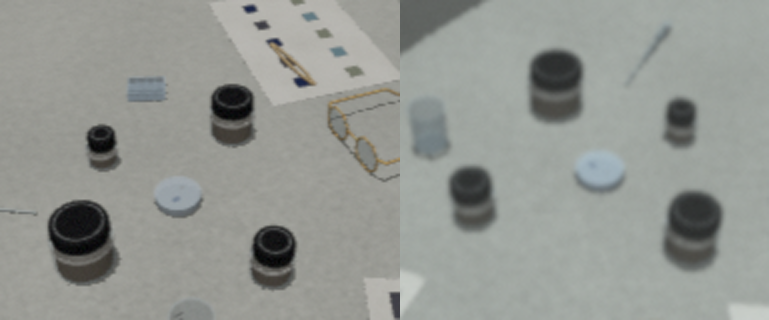

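Both views show all four lids level and fully down: at (80,230), (101,140), (232,105) and (273,250) in the side view. The dish and spectacles look unmoved, so I'm handing in.

```bash
python3 -c "
from rig import r; print(r.hand_in())"
```

```text
the job is handed in; nothing more can be done
None
```

I handed the job in at about 46 s of robot time, with all four lids level and fully down on their own jars and the spectacles and well dish undisturbed in the last pictures; the hand-in call returned no verdict.

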